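# Load the chip carrier onto the test fixture's hidden pin and hold it down

### The arm

A 6-joint arm with a two-finger parallel gripper is mounted at the origin on the work surface. World frame = base frame: x ahead of the robot, y to its left, z up, the work surface at z = 0. Lengths are in mm, angles in rad, forces in N, time in s.
With the tool pointing down it reaches from about 300 to 875 mm from the base axis. Payload 4.2 kg.
Tool frame: the origin (TCP) lies midway between the tips of the shut fingers; the grasp point (between the pads) lies 19 mm behind it (bot.grip_point_offset is the distance from the TCP to the grasp point, in mm); z points along the fingers, y is the line along which they close (so a half turn about z gives the same grasp; the last joint's range is limited). The gripper opens to 85 mm and grips with 20 to 120 N. Pads are 22 mm wide; open, the fingers measure 114 mm over their backs; the gripper's body (76 mm by 85 mm) begins 54 mm behind the grasp point. The pads swing forward as they close: fully open they stand 13 mm farther back than shut.
Start: joints at [1.283, 0.32, 1.565, -0, 1.257, -0.02], TCP at [152.152, 554.519, 231.338] pointing down, gripper open.
Joint ranges: [-3.11, 3.11], [-0.84, 2.01], [0.21, 2.61], [-1.34, 4.49], [0.05, 2.63], [-2.56, 2.56]. Speed limits (rad/s): [2.57, 2.57, 3.14, 3.14, 3.14, 3.14].

### API

Orientations are given as a rotation vector (axis times angle).
In Python, from cell import bot gives the robot as it stands.
- The arm moves only by the tool step_arm, never from a script. Its argument "increments" is a list that holds one entry, the list of rows, each a list of 7 numbers: the shift along the tool's x, y, z scaled (see below), then the turn, a rotation vector about the tool's x, y, z scaled (see below), then the opening, from 0 (shut) to 1 (fully open). In form: [[[dx, dy, dz, rx, ry, rz, hand], ...]]. A call has 1 to 20 rows; each row is the pose to reach, as a shift and turn from the pose commanded when the call began, along the tool's axes at that moment; what a row does not reach only later rows make up. The controller multiplies each number of a shift by 20 cm and each number of a turn by 30 degrees. A row lasts 1/8 s, in which the tool goes at most 62.5 mm and 10.7 degrees, less where a joint would pass 70% of its speed; a pose out of reach is approached as far as the arm can. A call with a number of a shift or a turn outside -1 to 1 is refused whole. A call with a gripper value outside its range is refused whole. The fingers move at their own pace and stop on an object; "squeeze" is the grip in N (left out, the last holds). Time passes only in rows, so rows that repeat a pose let the fingers close. It gives the time, the measured TCP pose, the force, the opening and the grip force at its end, in the units of the state.
- bot.state(): the state, without advancing time (a new reading comes with each control period).
- bot.capture(name): name is "scene" or "top" or "wrist"; returns a dict with "img" (384x512x3 uint8, red, green, blue), "fx", "fy", "cx", "cy" (pixels), "origin" and "orientation" of the camera in the world. Camera axes: x right, y down, z forward; pixel columns grow to the right and rows downward; lengths in mm; the calibration is good to about 2 mm. The wrist camera is an equidistant fisheye: a pixel r from the principal point sees the ray r / f radians off the axis. A picture is of the moment at which its call begins. There is no depth.
- bot.job_done(): hands the job in; it is judged then, once.
The state is a dict: "time": time; "qpos": joint angles; "joint_velocities": joint speeds; "effort": joint torques, N m; "tcp_pos": TCP position; "ee_rot": TCP orientation; "contact_force": force on the tool from outside, world axes, zero at the start; "torque": the same for the moment, N m; "opening": finger opening in mm; "grasp_force": force on a finger pad.
Only numpy, scipy, OpenCV 4.12 (cv2) and the standard library are available. Lean on these libraries where they do the work, as an engineer would, in place of code of your own. Each camera call takes 0.05 s, during which the arm holds its last target. There are 200 camera calls.

### The job

Clear the test fixture by hanging its orange dust cover by the handle on the two-prong hook and letting go of it. Then take the red chip carrier by its black handle, slide it along the fixture's channel under the white bridge until its hole drops over the hidden locating pin, press it fully down, and finish while still holding it down. Leave the bottle, the chip box and the screwdriver where they are.

Things in the scene. Friction and masses are not known exactly. Their poses are not given: they have to be found in the camera images.
- fixture: Fixed test fixture, 270 x 130 mm. Origin on the table, on the channel's centreline; x = direction in which the carrier slides in, z up. The open channel runs along x from x = -145 mm, 76 mm wide between steel guides whose blue flared tops (55 mm above the table) widen the mouth to about 92 mm. Its floor is the grey sprung deck.
- bridge (a point): Centre of the lower front edge of the white bridge over the channel, at x = 30 mm in the fixture's frame, 62 mm above the table (same axes as the fixture). The bridge reaches from here 75 mm along x, underside 62 mm and top 80 mm above the table, and hides the locating pin.
- pin_zone (a point): Middle of the 20 mm stretch (x = 45 to 65 mm in the fixture's frame, on the centreline) in which the fixed 10 mm pin (tip 7 mm) stands, in a different place each time: hidden, find it by feel. Its tip is 38.5 mm above the table, 1.5 mm below the unpressed deck's top: an unpressed carrier slides over it freely, a pressed one rests or tips on it unless its hole is on the pin.
- deck (a joint): Sprung grey deck, floor of the channel, x from -140 to 102 mm in the fixture's frame, 74 mm wide. Value: how far it is pressed down, in m: 0 = up (top 40 mm above the table), 0.008 = fully down on its stop. It starts to move at about 5 N and is fully down at about 8 N (carrier's weight included), level under the carrier only with the pin in the hole.
- cover_bar (a point): Middle of the dust cover's handle bar; the cover stands loose on the deck in the open channel. Orange box 116 (x) x 64 (y) x 30 mm, about 0.18 kg; its steel handle is a level round bar along x, 10 mm in diameter, 100 mm between its two upright legs, centre 95 mm above the cover's underside, 65 mm above its top. z is up.
- hookstand: Fixed hook stand, 130 x 120 mm. Origin on the table under its two posts. Two prongs, 8 mm in diameter, at y = 31 and -31 mm, run level from the posts (x = 0) to x = -75 mm, centrelines 200 mm up, then slope up to tips at x = -90 mm (226 mm at the very top, nothing higher). The bar lies across both (along y), its centre then 209 mm up; fingers at its middle fit between the prongs.
- tray: Fixed black tray stack, 230 x 150 mm, on which the carrier lies at the start; inner floor 31 mm, rim 40 mm above the table. Origin on the table under its centre.
- carrier_grip (a point): Grasp centre on the chip carrier's black handle, 34 mm above the carrier's underside. Carrier: red plate 150 (x) x 70 (y) x 10 mm, about 0.22 kg, dark chips on top. Handle: upright block 44 mm along x, 14 mm thick (y), rising from the plate's top to 46 mm above its underside. x points from the handle to the nose, which is 113 mm ahead and has a raised lower edge.
- carrier_hole (a point): Centre, at the underside, of the hole through the carrier, 14 mm along x by 20 mm along y. It lies on the centreline, 80 mm ahead of the handle's centre and 33 mm behind the nose.
- bottle: Bystander: white bottle with blue cap, 56 mm in diameter, 130 mm high; origin at its foot. Leave alone.
- chipbox: Bystander: black divided chip box, 90 x 70 x 25 mm; origin under its centre. Leave alone.
- driver: Bystander: screwdriver with a yellow handle, 160 mm long; lies on the table. Leave alone.

How it is judged (in metres and radians):
On the way:
1. the dust cover hangs by its handle on both prongs and is let go (x of cover_bar in the frame of hookstand between -0.085 and -0.004 m and y of cover_bar in the frame of hookstand between -0.02 and 0.02 m and z of cover_bar in the frame of hookstand between 0.201 and 0.217 m and angle between cover_bar's own z axis and vertical below 0.2 rad and contact force between cover and hookstand above 0.5 N and contact force between each of the arm, the fingers and cover below 0.05 N), for 0.3 s.
At the end, for the whole second after the job is handed in: Cover hangs upright (0.2 rad), untouched, its bar on the prongs (201 to 217 mm up, within 20 mm of their middle, between posts and tips); carrier level (0.03 rad) under the bridge, its hole on the pin, held down by the fingers with the deck pressed more than 6.5 of its 8 mm (all of step 1 and value of joint deck above 0.0065 m and x of carrier_hole in the frame of fixture between 0.04 and 0.07 m and y of carrier_hole in the frame of fixture between -0.008 and 0.008 m and z of carrier_hole in the frame of fixture between 0.029 and 0.0345 m and angle between carrier_hole's own z axis and vertical below 0.03 rad and contact force between the fingers and carrier above 2 N); the arm keeps its last pose, push and grip.
It fails at once if the bottle is moved more than 40 mm (distance of bottle from where it was at the start of the episode above 0.04 m).
It fails at once if the chipbox is moved more than 40 mm (distance of chipbox from where it was at the start of the episode above 0.04 m).
It fails at once if the driver is moved more than 40 mm (distance of driver from where it was at the start of the episode above 0.04 m).
It also fails if it takes over 72 s, if anything falls off the work surface, if the arm or the gripper's body presses on something with over 40 N, if the wrist force passes 120 N, or if a joint passes its speed limit or range.

## Working session

There is one attempt and no reset: what is moved stays moved. The work goes in short steps, Python scripts to look and compute and a tool call to move; the robot and the scene stay as the last step left them, time stands still between calls to the robot, and variables do not carry over. Pictures are saved under pics/ and viewed, at most 10 in all, crops included, and the job is handed in when it is done.

Besides the shell and the picture viewer there is one more tool, called after "Request:" by a JSON object that holds its "name" and its "arguments", one argument or row to a line. step_arm: Moves the arm, as the interface text tells. Shifts and turns lie within -1 to 1; 1 stands for 20 cm of shift or 30 degrees of turn. Its arguments: {"type":"object","properties":{"increments":{"type":"array"},"squeeze":{"type":"number"}},"required":["increments"]}

```bash
ls; mkdir -p pics; python3 - <<'E'
from cell import bot
import cv2,numpy as np
ims=[]
for n in("scene","top"):
    c=bot.capture(n);cv2.imwrite(f"pics/{n}0.png",c["img"][:,:,::-1])
    print(n,[c[k] for k in("fx","fy","cx","cy","origin","orientation")])
print(bot.state())
E
```

```text
pics
scene [361.7289728823395, 361.7289728823395, 255.88398661598808, 190.86010798470596, array([1168.41503083,  501.01743239, 1042.29141089]), array([-1.11971368, -2.50881906,  0.89282041])]
top [379.0566474368255, 379.0566474368255, 263.7231196683142, 192.04762556521325, array([ 432.8273049 ,    8.86577443, 1298.06518887]), array([-2.17193698,  2.1449806 , -0.17666525])]
{'time': 0.1, 'qpos': array([ 1.28302607e+00,  3.20251827e-01,  1.56557057e+00, -8.73832294e-06,
        1.25738874e+00, -1.99853066e-02]), 'joint_velocities': array([-0.00080822, -0.0026252 , -0.00406886, -0.00056774, -0.00173643,
       -0.00026547]), 'effort': array([ 1.23055725e-03, -4.16410732e+01, -2.34705573e+01,  1.52768630e-04,
        4.83994882e-03, -1.23286418e-05]), 'tcp_pos': array([152.0150179 , 554.09841647, 230.54736942]), 'ee_rot': array([-4.19343588e-01, -3.11323659e+00,  2.51407012e-03]), 'contact_force': array([ 0.46623259, -1.08767106,  0.70035204]), 'torque': array([0.04635775, 0.00683862, 0.02901929]), 'grasp_force': 0.0, 'opening': 85.20925101744832}
```

View pics/scene0.png

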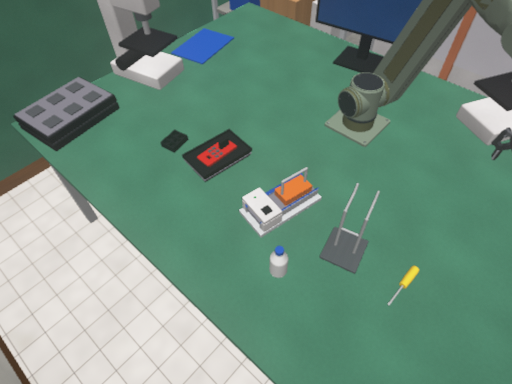

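View pics/top0.png

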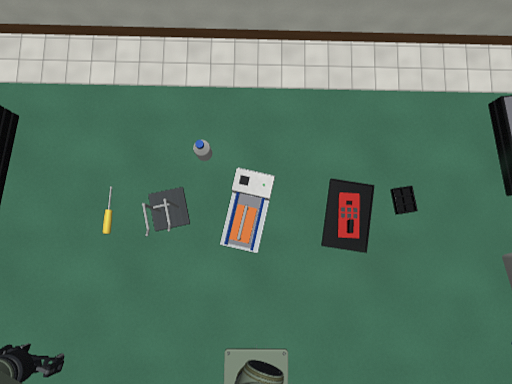

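Scene and top views show the hook stand (top ≈ 168,209), the fixture with the orange cover (≈ 243,215), the tray with the red carrier (≈ 348,217), and the bottle (202,148). I'll enlarge these for exact pixels.

```bash
python3 - <<'E'
import cv2,numpy as np
t=cv2.imread("pics/top0.png");s=cv2.imread("pics/scene0.png")
def crop(im,x,y,w,h,f):
    o=cv2.resize(im[y:y+h,x:x+w],None,fx=f,fy=f,interpolation=cv2.INTER_CUBIC)
    for i in range(0,w,20): cv2.putText(o,str(x+i),(i*f,8),0,.3,(255,255,255));cv2.line(o,(i*f,10),(i*f,14),(255,255,255))
    for j in range(20,h,20): cv2.putText(o,str(y+j),(0,j*f+4),0,.3,(255,255,255))
    return o
a=crop(t,140,160,140,100,5);cv2.imwrite("pics/a.png",a)
b=crop(s,180,130,210,150,4)[:600,:800];cv2.imwrite("pics/b.png",b[:, :800])
E
```

```text
(no output)
```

View pics/a.png

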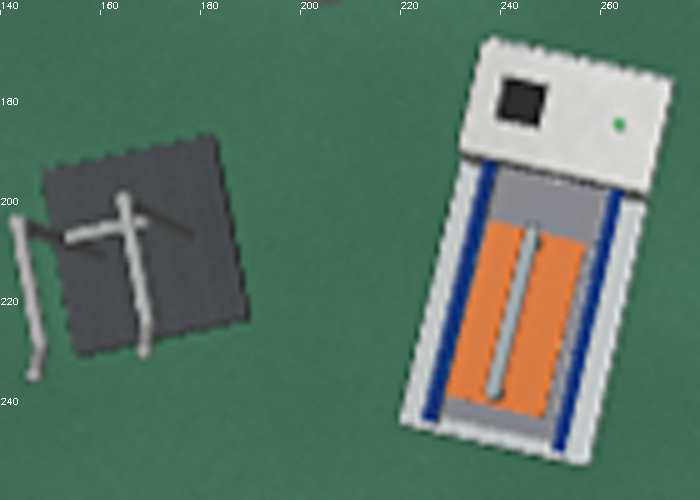

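View pics/b.png

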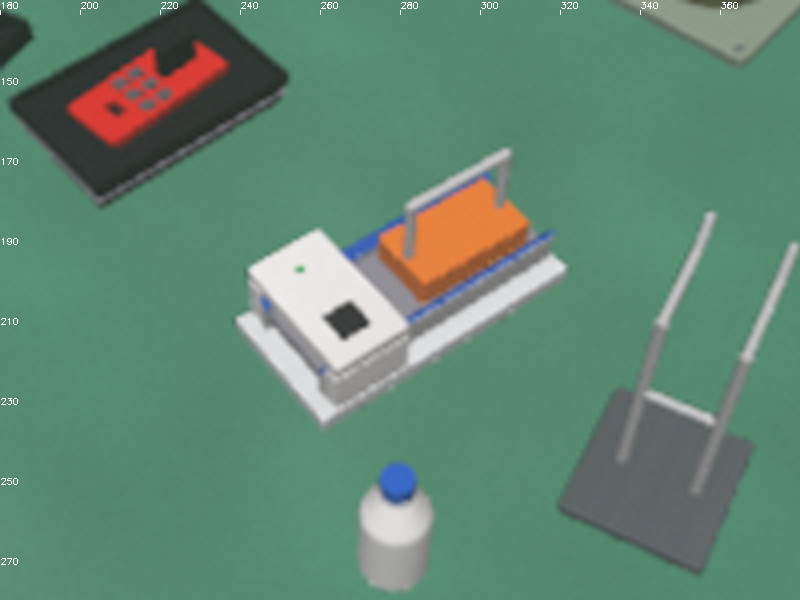

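The top crop shows cover bar ends at crop (533,230) and (495,395), and the fixture's outer corners. It also shows the prongs: post tops at (125,200) and (17,218), tips at (143,352) and (34,377). In the scene crop the bar ends are at (410,207) and (507,154), post tops at (660,325) and (747,357), and tips at (711,215) and (795,246). The prongs point towards the robot and the bridge is at the far end.

```bash
cat > h.py <<'E'
import numpy as np,cv2
from scipy.spatial.transform import Rotation as R
from scipy.optimize import least_squares
C={"top":((379.0566474368255,263.7231196683142,192.04762556521325),[432.8273049,8.86577443,1298.06518887],[-2.17193698,2.1449806,-0.17666525]),
"scene":((361.7289728823395,255.88398661598808,190.86010798470596),[1168.41503083,501.01743239,1042.29141089],[-1.11971368,-2.50881906,.89282041])}
def proj(n,P):
    (f,cx,cy),o,r=C[n];p=R.from_rotvec(r).inv().apply(np.atleast_2d(P)-o)
    return p[:,:2]/p[:,2:]*f+[cx,cy]
def ray(n,uv):
    (f,cx,cy),o,r=C[n];return np.array(o),R.from_rotvec(r).apply([(uv[0]-cx)/f,(uv[1]-cy)/f,1])
def atz(n,uv,z):
    o,d=ray(n,uv);return o+d*(z-o[2])/d[2]
def tri(ut,us):
    return least_squares(lambda p:np.r_[(proj("top",p)-ut)[0],(proj("scene",p)-us)[0]],[450,0,100.])
T=lambda u,v:np.array([(u+.5)/5-.5+140,(v+.5)/5-.5+160])
S=lambda u,v:np.array([(u+.5)/4-.5+180,(v+.5)/4-.5+130])
def pose(n_pts):
    def f(q,rep=False):
        x,y,a=q;c,s=np.cos(a),np.sin(a);e=[]
        for n,uv,P in n_pts:
            e.append((proj(n,[x+c*P[0]-s*P[1],y+s*P[0]+c*P[1],P[2]])-uv)[0])
        return np.ravel(e)
    best=min((least_squares(f,[450,0,a]) for a in(-.5,0,.5)),key=lambda r:r.cost)
    return best.x,np.round(best.fun,1)
E
python3 - <<'E'
from h import *
np.set_printoptions(precision=1,suppress=True)
A=tri(T(533,230),S(410,207));B=tri(T(495,395),S(507,154))
print("bar far/near",A.x,B.x,A.fun,B.fun,"mid",(A.x+B.x)/2,"yaw",np.arctan2(*(A.x-B.x)[1::-1]))
for k,(a,b) in {"post R":((125,200),(747-87,325)),"postL":((17,218),(747,357)),"tipR":((143,352),(711,215)),"tipL":((34,377),(795,246))}.items():
    r=tri(T(*a),S(*b));print(k,r.x,r.fun)
# guess association variants
h=[]
for (u,v),P in {(125,200):(0,-31,204),(17,218):(0,31,204),(143,352):(-90,-31,225),(34,377):(-90,31,225)}.items(): h.append(("top",T(u,v),P))
for (u,v),P in {(660,325):(0,-31,204),(747,357):(0,31,204),(711,215):(-90,-31,225),(795,246):(-90,31,225)}.items(): h.append(("scene",S(u,v),P))
print("hook",*pose(h))
f=[("top",T(u,v),P) for (u,v),P in {(487,37):(105,65,80),(673,80):(105,-65,80),(460,155):(30,65,80),(647,195):(30,-65,80),(428,420):(-145,40,55),(558,452):(-145,-40,55)}.items()]
print("fix",*pose(f))
f2=[("scene",S(u,v),P) for (u,v),P in {(318,230):(30,-65,80),(408,325):(30,65,80),(338,378):(105,65,80),(248,270):(105,-65,80)}.items()]
print("fix both",*pose(f+f2))
im=cv2.imread("pics/top0.png");hsv=cv2.cvtColor(im,cv2.COLOR_BGR2HSV)
m=cv2.inRange(hsv,(0,150,80),(6,255,255))|cv2.inRange(hsv,(172,150,80),(180,255,255));m[:,:320]=0;m[:,380:]=0
r=cv2.minAreaRect(cv2.findNonZero(m));bp=cv2.boxPoints(r);print(r)
W=np.array([atz("top",p,41) for p in bp]);print(W,W.mean(0),np.linalg.norm(W[0]-W[1]),np.linalg.norm(W[1]-W[2]))
E
```

```text
bar far/near [555.3  37.2 135.1] [453.9  59.1 131.8] [ 0. -0.  0.  0.] [-0.1  0.1 -0.1 -0. ] mid [504.6  48.2 133.4] yaw -0.21246627340568894
post R [563.5 272.9 196.3] [ 0.2 -0.1  0.2  0. ]
postL [551.  334.  201.7] [-0.2  0.1 -0.2 -0. ]
tipR [474.4 252.6 222.6] [ 0.1 -0.1  0.1  0. ]
tipL [459.6 313.  222.4] [ 0. -0.  0.  0.]
hook [556.9 303.1   0.2] [-0.4 -0.5 -0.2  0.4 -0.1 -0.7 -0.3 -1.   0.6 -1.5 -0.  -0.8  0.1 -0.2
 -0.2  0. ]
fix [570.   32.2  -0.2] [-0.8  0.3  0.7  0.6 -0.8 -1.2  0.9 -0.2  1.   0.7 -1.  -0.2]
fix both [571.3  33.1  -0.2] [-1.3  0.   0.3  0.1 -1.1 -1.5  0.6 -0.7  0.9  0.4 -1.  -0.6 -0.1 -0.9
  0.9  0.  -0.  -1.8 -0.6 -0.7]
((348.5, 215.0), (46.0, 21.0), 90.0)
[[ 615.2 -268.4   41. ]
 [ 616.3 -339.5   41. ]
 [ 462.3 -335.7   41. ]
 [ 461.5 -265.8   41. ]] [ 538.8 -302.3   41. ] 71.12125157605631 154.03774924635465
```

```bash
cat >> h.py <<'E'
def go(st,xyz,yaw):
    """increments (scaled) from measured pose to tcp xyz, tool y closing line at world yaw (mod pi), tool down"""
    R0=R.from_rotvec(st["ee_rot"]);out=[]
    for a in(yaw,yaw+np.pi):
        y=[np.cos(a),np.sin(a),0];z=[0,0,-1];x=np.cross(y,z)
        out.append((R0.inv()*R.from_matrix(np.c_[x,y,z])).as_rotvec())
    out.sort(key=np.linalg.norm)
    d=R0.inv().apply(np.array(xyz)-st["tcp_pos"])
    print("shift",np.round(d/200,4),"turn",[np.round(np.degrees(o)/30,3) for o in out],"yyaw",np.round(np.arctan2(*R0.as_matrix()[1::-1,1]),3),"q",np.round(st["qpos"],2))
E
python3 - <<'E'
from h import *
from cell import bot
s=bot.state()
go(s,[504.6,48.2,200],-.212+np.pi/2)
go(s,[501,-302,150],np.pi/2)
go(s,[510,293,250],.2)
E
```

```text
shift [-2.3694 -1.9726  0.1559] turn [array([-0.003, -0.   , -0.107]), array([-0.000e+00,  5.000e-03,  5.893e+00])] yyaw 1.303 q [ 1.28  0.32  1.57 -0.    1.26 -0.02]
shift [-2.8153 -3.6656  0.4086] turn [array([-0.003, -0.   , -0.511]), array([-1.000e-03,  4.000e-03,  5.489e+00])] yyaw 1.303 q [ 1.28  0.32  1.57 -0.    1.26 -0.02]
shift [-2.0716 -0.7855 -0.096 ] turn [array([-3.000e-03,  2.000e-03,  2.107e+00]), array([-2.000e-03, -3.000e-03, -3.893e+00])] yyaw 1.303 q [ 1.28  0.32  1.57 -0.    1.26 -0.02]
```

Request:
{"name": "step_arm", "arguments": {
  "increments": [
    [[-0.8,-0.66,-0.1,0,0,-0.1,1],[-0.8,-0.66,-0.1,0,0,-0.1,1],[-0.8,-0.66,-0.1,0,0,-0.1,1],[-0.8,-0.66,-0.1,0,0,-0.1,1],[-0.8,-0.66,-0.1,0,0,-0.1,1]]
  ],
  "squeeze": 30
}}

```text
time: 0.72
tcp_pos: [272.1, 383.8, 251.4]
ee_rot: [-0.342, -3.123, -0.0]
contact_force: [-1.3, 0.7, 0.3]
opening: 85.0
grasp_force: 0.0
```

Request:
{"name": "step_arm", "arguments": {
  "increments": [
    [[-0.8,-0.66,0.05,0,0,0,1],[-0.8,-0.66,0.05,0,0,0,1],[-0.8,-0.66,0.05,0,0,0,1],[-0.8,-0.66,0.05,0,0,0,1],[-0.8,-0.66,0.05,0,0,0,1]]
  ]
}}

```text
time: 1.35
tcp_pos: [400.0, 221.8, 240.8]
ee_rot: [-0.341, -3.122, -0.0]
contact_force: [0.6, 0.6, 0.3]
opening: 85.6
grasp_force: 0.0
```

Request:
{"name": "step_arm", "arguments": {
  "increments": [
    [[-0.7,-0.65,0.1,0,0,0,1],[-0.7,-0.65,0.1,0,0,0,1],[-0.7,-0.65,0.1,0,0,0,1],[-0.7,-0.65,0.1,0,0,0,1],[-0.7,-0.65,0.1,0,0,0,1],[-0.7,-0.65,0.1,0,0,0,1]]
  ]
}}

```text
time: 2.1
tcp_pos: [507.8, 66.7, 221.4]
ee_rot: [-0.334, -3.124, -0.001]
contact_force: [0.1, -0.3, -0.1]
opening: 85.8
grasp_force: 0.0
```

```bash
python3 - <<'E'
from h import *
from cell import bot
c=bot.capture("wrist");cv2.imwrite("pics/w1.png",c["img"][:,:,::-1])
s=bot.state();print(s["time"],s["tcp_pos"],[c[k] for k in("fx","cx","cy","origin","orientation")])
go(s,[504.6,48.2,115],-.212+np.pi/2)
E
```

```text
2.15 [507.87067781  66.58445607 221.5495059 ] [297.3186396354542, 256.9288965806649, 189.68591993497853, array([426.56261928,  84.58508656, 363.76464289]), array([2.23664359, 1.80529264, 0.29616088])]
shift [-0.0035 -0.0936  0.5327] turn [array([ 0.001, -0.   , -0.002]), array([-0.000e+00, -2.000e-03,  5.998e+00])] yyaw 1.358 q [ 0.11  0.23  1.72  0.    1.19 -1.25]
```

View pics/w1.png

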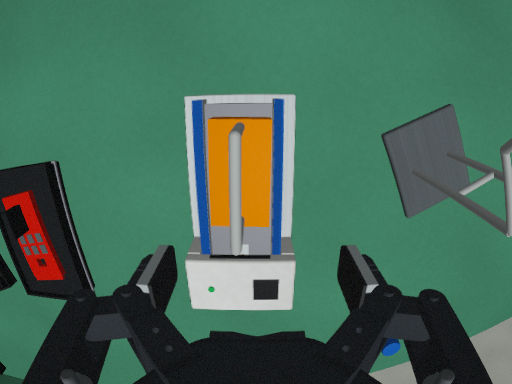

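The wrist view shows the bar from (238,127) to (236,250), with the fixture's near corners at (186,96) and (295,96) and the bridge's far top corners at (186,309) and (294,309). The bar sits inside the open fingers.

```bash
cat >> h.py <<'E'
def wray(c,uv,z):
    d=np.array([uv[0]-c["cx"],uv[1]-c["cy"]]);r=np.hypot(*d);th=r/c["fx"]
    v=R.from_rotvec(c["orientation"]).apply(np.r_[d/r*np.sin(th),np.cos(th)])
    o=np.array(c["origin"]);return o+v*(z-o[2])/v[2]
E
python3 - <<'E'
from h import *
from cell import bot
np.set_printoptions(precision=3,suppress=True)
c=bot.capture("wrist")
W=lambda u,v,z:wray(c,(u,v),z)
a,b=W(237.5,127,139),W(236,249,139);print("bar",a,b,(a+b)/2,np.arctan2(b[1]-a[1],b[0]-a[0]))
e,f=W(186.5,309,80),W(294,309,80);g,h=W(192,238,80),W(293,238,80)
print("bridge far mid",(e+f)/2,np.linalg.norm(e-f),"cross yaw",np.arctan2(*(e-f)[1::-1])-np.pi/2,e,f)
for z in(0,10,15):
    p,q=W(186,95.5,z),W(295,95.5,z);print(z,np.linalg.norm(p-q),(p+q)/2,np.arctan2(*((e+f)-(p+q))[1::-1]))
i,j=W(193,101,55),W(283,100,55);k,l=W(203,240,55),W(282,240,55);print("guides",i,j,(i+j)/2)
go(bot.state(),[504.6,48.2,115],-.212+np.pi/2)
E
```

```text
bar [448.639  64.73  139.   ] [550.027  39.274 139.   ] [499.333  52.002 139.   ] -0.24598958623388306
bridge far mid [670.894   9.692  80.   ] 136.07912942409942 cross yaw -3.3340425471258843 [657.88  -57.092  80.   ] [683.907  76.475  80.   ]
0 132.9812650775552 [423.868  64.253   0.   ] -0.21738143450883046
10 129.3263963907415 [423.942  64.808  10.   ] -0.21958859827099644
15 127.49896204733467 [423.979  65.086  15.   ] -0.22069186305449395
guides [419.288  18.179  55.   ] [439.082 109.216  55.   ] [429.185  63.698  55.   ]
shift [-0.002 -0.093  0.533] turn [array([ 0.001,  0.001, -0.002]), array([ 0.001, -0.002,  5.998])] yyaw 1.358 q [ 0.11  0.23  1.72  0.    1.19 -1.25]
```

Request:
{"name": "step_arm", "arguments": {
  "increments": [
    [[0.012,-0.087,0.3,0,0,0.02,1],[0.012,-0.087,0.533,0,0,0.02,1],[0.012,-0.087,0.533,0,0,0.02,1],[0.012,-0.087,0.533,0,0,0.02,1],[0.012,-0.087,0.533,0,0,0.02,0],[0.012,-0.087,0.533,0,0,0.02,0],[0.012,-0.087,0.533,0,0,0.02,0],[0.012,-0.087,0.533,0,0,0.02,0],[0.012,-0.087,0.533,0,0,0.02,0],[0.012,-0.087,0.533,0,0,0.02,0],[0.012,-0.087,0.533,0,0,0.02,0],[0.012,-0.087,0.533,0,0,0.02,0]]
  ],
  "squeeze": 60
}}

```text
time: 3.7
tcp_pos: [502.6, 48.5, 114.8]
ee_rot: [0.354, 3.121, 0.001]
contact_force: [0.2, 2.3, 3.1]
opening: 7.9
grasp_force: 58.5
```

```bash
python3 - <<'E'
from h import *
from cell import bot
h=[]
for (u,v),P in {(125,200):(0,-31,204),(17,218):(0,31,204),(143,352):(-90,-31,225),(34,377):(-90,31,225)}.items(): h.append(("top",T(u,v),P))
for (u,v),P in {(660,325):(0,-31,204),(747,357):(0,31,204),(711,215):(-90,-31,225),(795,246):(-90,31,225)}.items(): h.append(("scene",S(u,v),P))
q=pose(h)[0];print("hook",q)
s=bot.state();print(s["tcp_pos"],s["opening"],s["grasp_force"],s["contact_force"])
x,y,a=q;e=np.array([np.cos(a),np.sin(a)])
for d in(-190,-50): go(s,[*(q[:2]+d*e),233],a)
E
```

```text
hook [5.56861910e+02 3.03064858e+02 2.24499832e-01]
[502.64343333  48.48483082 114.83171469] 7.921602510664285 58.528772592544556 [0.24376458 2.32378154 3.1252396 ]
shift [ 0.8761  0.8879 -0.5907] turn [array([ 1.00e-03, -0.00e+00,  2.14e+00]), array([ 0.00e+00,  1.00e-03, -3.86e+00])] yyaw 1.345 q [ 0.07  0.32  1.89  0.    0.93 -1.27]
shift [ 0.246   1.1927 -0.5904] turn [array([ 1.00e-03, -0.00e+00,  2.14e+00]), array([ 0.00e+00,  1.00e-03, -3.86e+00])] yyaw 1.345 q [ 0.07  0.32  1.89  0.    0.93 -1.27]
```

Request:
{"name": "step_arm", "arguments": {
  "increments": [
    [[0,0,-0.3,0,0,0,0],[0,0,-0.6,0,0,0,0],[0.3,0,-0.65,0,0,0,0],[0.5,0.25,-0.65,0,0,0.3,0],[0.7,0.5,-0.65,0,0,0.6,0],[0.88,0.75,-0.65,0,0,0.9,0],[0.88,0.89,-0.65,0,0,1,0],[0.88,0.89,-0.65,0,0,1,0]]
  ]
}}

```text
time: 4.7
tcp_pos: [370.2, 263.3, 243.8]
ee_rot: [-1.143, -2.926, 0.001]
contact_force: [-0.4, 0.1, -1.4]
opening: 7.9
grasp_force: 59.0
```

Request:
{"name": "step_arm", "arguments": {
  "increments": [
    [[0,0,0,0,0,0.36,0],[0,0,0,0,0,0.72,0],[0,0,0,0,0,1,0],[0,0,0,0,0,1,0]]
  ]
}}

```text
time: 5.2
tcp_pos: [370.8, 260.1, 244.1]
ee_rot: [1.866, 2.527, -0.003]
contact_force: [0.1, 0.7, -2.2]
opening: 7.7
grasp_force: 59.1
```

```bash
python3 - <<'E'
from h import *
from cell import bot
c=bot.capture("wrist");cv2.imwrite("pics/w2.png",c["img"][:,:,::-1])
q=np.array([556.9,303.1,.2245])
s=bot.state();print(s["time"],s["tcp_pos"],s["opening"],s["grasp_force"])
x,y,a=q;e=np.array([np.cos(a),np.sin(a)])
for d in(-190,-50): go(s,[*(q[:2]+d*e),233],a)
# where prongs should appear
def wproj(P):
    p=R.from_rotvec(c["orientation"]).inv().apply(np.array(P)-c["origin"]);th=np.arctan2(np.hypot(p[0],p[1]),p[2])
    return np.array([c["cx"],c["cy"]])+c["fx"]*th*p[:2]/np.hypot(p[0],p[1])
for n,P in {"tipR":(-90,-31,226),"tipL":(-90,31,226),"bendR":(-75,-31,204),"postR":(0,-31,204),"postL":(0,31,204)}.items():
    print(n,wproj([x+np.cos(a)*P[0]-np.sin(a)*P[1],y+np.sin(a)*P[0]+np.cos(a)*P[1],P[2]]))
E
```

```text
5.25 [370.79869878 260.25371608 244.16945609] 7.775462239223633 59.05466437339783
shift [0.0014 0.005  0.0558] turn [array([-0.002,  0.002,  0.144]), array([-3.000e-03, -3.000e-03, -5.856e+00])] yyaw 0.3 q [ 0.59  0.12  1.8  -0.    1.23  0.29]
shift [-0.0512  0.7031  0.055 ] turn [array([-0.002,  0.002,  0.144]), array([-3.000e-03, -3.000e-03, -5.856e+00])] yyaw 0.3 q [ 0.59  0.12  1.8  -0.    1.23  0.29]
tipR [395.49051064 278.39617351]
tipL [419.30508772 197.37094369]
bendR [401.15247293 262.30330199]
postR [468.78968386 260.14183768]
postL [490.50525211 194.84969954]
```

View pics/w2.png

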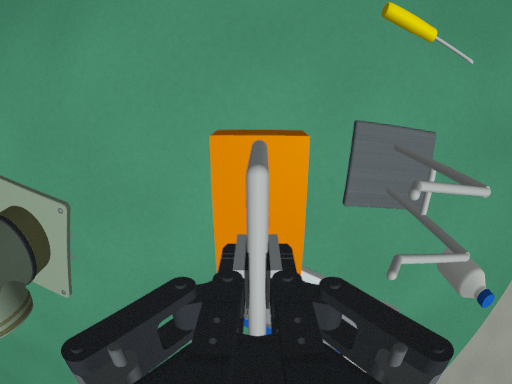

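The bar is held upright, and the prong tips at about (393,277) and (416,196) match the fitted hook pose to within 3 px. I'll move it over the tips and lower it.

Request:
{"name": "step_arm", "arguments": {
  "increments": [
    [[0,0,0,0,0,0.144,0],[-0.015,0.2,0,0,0,0.144,0],[-0.03,0.4,0,0,0,0.144,0],[-0.045,0.6,0,0,0,0.144,0],[-0.051,0.7,0,0,0,0.144,0],[-0.051,0.7,0,0,0,0.144,0],[-0.051,0.7,0.1,0,0,0.144,0],[-0.051,0.7,0.2,0,0,0.144,0],[-0.051,0.7,0.25,0,0,0.144,0],[-0.051,0.7,0.27,0,0,0.144,0],[-0.051,0.7,0.27,0,0,0.144,0],[-0.051,0.7,0.27,0,0,0.144,0]]
  ]
}}

```text
time: 6.75
tcp_pos: [508.1, 292.8, 191.6]
ee_rot: [1.961, 2.454, 0.003]
contact_force: [-0.5, 0.2, -1.7]
opening: 8.1
grasp_force: 60.2
```

```bash
python3 - <<'E'
from h import *
from cell import bot
a=cv2.resize(bot.capture("scene")["img"][130:280,290:410,::-1],None,fx=4,fy=4,interpolation=2)
b=cv2.resize(bot.capture("wrist")["img"][100:384,130:400,::-1],(570,600))
cv2.imwrite("pics/w3.png",cv2.resize(np.hstack([a,b]),(800,int(600*800/(a.shape[1]+570)))))
s=bot.state();print(s["tcp_pos"],s["contact_force"],s["torque"],s["grasp_force"])
E
```

```text
[507.99977402 292.74065436 191.36110797] [-0.37573446  0.130757   -1.26466574] [ 0.00079685 -0.0850451   0.00802125] 60.18972873687744
```

View pics/w3.png

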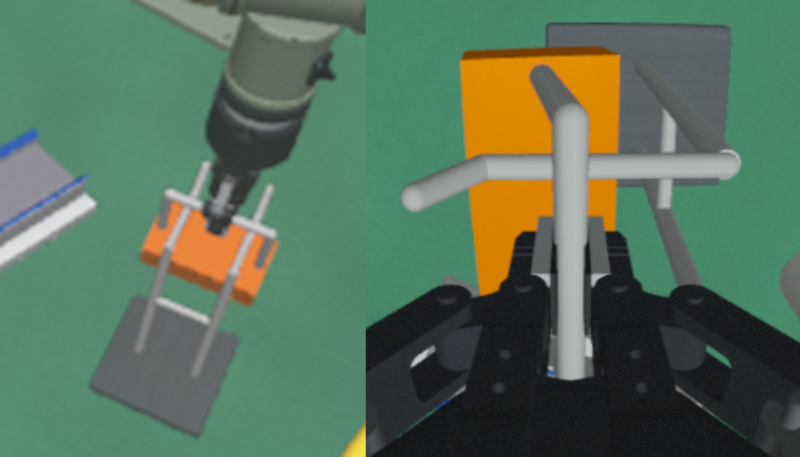

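The bar (scene crop about 165,200 to 275,235) crosses over both prongs, with its legs outside them and the box clear of the posts. I'll lower the last 2 mm, release and retreat.

Request:
{"name": "step_arm", "arguments": {
  "increments": [
    [[0,0,0.012,0,0,0,0],[0,0,0.012,0,0,0,0],[0,0,0.012,0,0,0,0.4],[0,0,0.012,0,0,0,0.4],[0,0,0.012,0,0,0,0.4],[0,0,0.012,0,0,0,0.4],[0,0,0.012,0,0,0,0.4],[0,0,0.012,0,0,0,0.4],[0,0,-0.15,0,0,0,0.4],[0,0,-0.4,0,0,0,0.4],[0,0,-0.5,0,0,0,1],[0,0,-0.5,0,0,0,1]]
  ]
}}

```text
time: 8.35
tcp_pos: [508.3, 292.9, 292.5]
ee_rot: [1.96, 2.453, 0.006]
contact_force: [0.1, -0.0, -0.4]
opening: 69.1
grasp_force: 0.0
```

```bash
python3 - <<'E'
from h import *
from cell import bot
np.set_printoptions(precision=3,suppress=True)
t=bot.capture("top")["img"][:,:,::-1];sc=bot.capture("scene")["img"][:,:,::-1];w=bot.capture("wrist")["img"][:,:,::-1]
cv2.imwrite("pics/top1.png",t)
f=cv2.resize
o=np.zeros((600,800,3),np.uint8)
o[:300,:400]=f(t[150:255,140:280],(400,300),interpolation=2)
o[:300,400:]=f(sc[130:250,290:410],(400,300),interpolation=2)
o[300:,:400]=f(w,(400,300),interpolation=2)
o[300:,400:]=f(t[170:260,320:440],(400,300),interpolation=2)
cv2.imwrite("pics/m4.png",o)
s=bot.state();print(s["time"],s["tcp_pos"],s["contact_force"],s["qpos"])
go(s,[501,-302,200],np.pi/2-.02)
E
```

```text
8.5 [507.043 292.204 289.108] [0.248 0.188 0.744] [0.503 0.308 1.436 0.    1.4   0.281]
shift [-2.891 -0.683  0.45 ] turn [array([-0.005, -0.002, -2.537]), array([-0.002,  0.006,  3.463])] yyaw 0.222 q [0.5  0.31 1.44 0.   1.4  0.28]
```

View pics/m4.png

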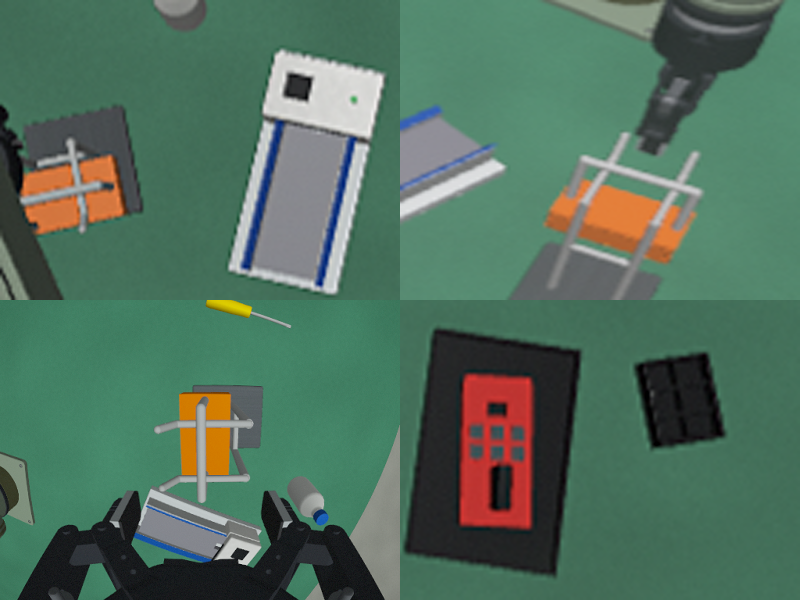

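The cover hangs squarely on both prongs and is released. In the top view (lower right) the carrier's handle is at about (350.3,226), on the robot's side of the plate. Next I'll go over to the carrier.

Request:
{"name": "step_arm", "arguments": {
  "increments": [
    [[-0.975,-0.22,0,0,0,-1,1],[-0.975,-0.22,0,0,0,-1,1],[-0.975,-0.22,0,0,0,-1,1],[-0.975,-0.22,0,0,0,-1,1]]
  ]
}}

```text
time: 9.0
tcp_pos: [506.8, 89.7, 289.2]
ee_rot: [-1.261, -2.875, 0.004]
contact_force: [0.5, -0.1, 0.4]
opening: 85.4
grasp_force: 0.0
```

Request:
{"name": "step_arm", "arguments": {
  "increments": [
    [[-0.735,-0.68,0,0,0,-1,1],[-0.735,-0.68,0,0,0,-1,1],[-0.735,-0.68,0,0,0,-1,1],[-0.735,-0.68,0,0,0,-1,1]]
  ]
}}

```text
time: 9.5
tcp_pos: [506.7, -109.9, 289.0]
ee_rot: [-0.472, -3.103, -0.0]
contact_force: [0.8, 0.2, 0.9]
opening: 85.7
grasp_force: 0.0
```

Request:
{"name": "step_arm", "arguments": {
  "increments": [
    [[-0.28,-0.91,0.4,0,0,-0.5,1],[-0.28,-0.91,0.4,0,0,-0.5,1],[-0.28,-0.91,0.4,0,0,-0.5,1],[-0.28,-0.91,0.4,0,0,-0.5,1],[-0.28,-0.91,0.4,0,0,-0.5,1],[-0.28,-0.91,0.4,0,0,-0.5,1]]
  ]
}}

```text
time: 10.25
tcp_pos: [507.4, -296.8, 211.0]
ee_rot: [0.061, 3.141, 0.001]
contact_force: [0.1, 0.3, -0.1]
opening: 85.5
grasp_force: 0.0
```

```bash
python3 - <<'E'
from h import *
from cell import bot
np.set_printoptions(precision=3,suppress=True)
c=bot.capture("wrist");im=c["img"][:,:,::-1];cv2.imwrite("pics/w5.png",im)
s=bot.state();print(s["time"],s["tcp_pos"])
print("handle top-view",atz("top",(350.3,226),77))
hsv=cv2.cvtColor(im,cv2.COLOR_BGR2HSV)
m=cv2.inRange(hsv,(0,150,80),(6,255,255))|cv2.inRange(hsv,(172,150,80),(180,255,255))
p=cv2.findNonZero(m)[:,0,:].astype(float)
W=np.array([wray(c,q,41)[:2] for q in p[::3]],np.float32)
r=cv2.minAreaRect(W);print("red rect",r,len(p));print(cv2.boxPoints(r))
go(s,[501,-302,60],np.pi/2-.02)
E
```

```text
10.3 [ 507.517 -296.66   211.366]
handle top-view [ 499.606 -298.474   77.   ]
red rect ((537.440673828125, -302.76605224609375), (70.26201629638672, 149.37525939941406), 87.72330474853516) 6205
[[ 461.416 -334.902]
 [ 610.674 -340.836]
 [ 613.465 -270.63 ]
 [ 464.208 -264.696]]
shift [ 0.032 -0.028  0.757] turn [array([ 0.   ,  0.002, -0.034]), array([ 0.003, -0.001,  5.966])] yyaw 1.533 q [-0.55  0.35  1.57  0.    1.22 -2.08]
```

View pics/w5.png

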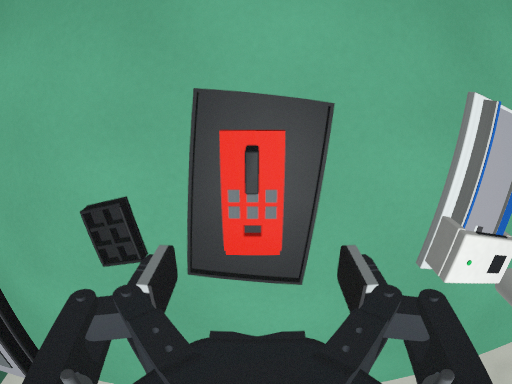

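The carrier's rectangle measures 149 x 70 mm at height 41 mm, yaw -0.04. Its handle is at about (499.5, -300.5) and the fingers are clear, so I'll grasp it.

Request:
{"name": "step_arm", "arguments": {
  "increments": [
    [[0.039,-0.021,0.3,0,0,0,1],[0.039,-0.021,0.6,0,0,0,1],[0.039,-0.021,0.75,0,0,0,1],[0.039,-0.021,0.822,0,0,0,1],[0.039,-0.021,0.822,0,0,0,1],[0.039,-0.021,0.822,0,0,0,0],[0.039,-0.021,0.822,0,0,0,0],[0.039,-0.021,0.822,0,0,0,0],[0.039,-0.021,0.822,0,0,0,0],[0.039,-0.021,0.822,0,0,0,0],[0.039,-0.021,0.822,0,0,0,0],[0.039,-0.021,0.822,0,0,0,0],[0.039,-0.021,0.822,0,0,0,0]]
  ],
  "squeeze": 90
}}

```text
time: 11.92
tcp_pos: [499.4, -302.2, 46.9]
ee_rot: [0.062, 3.14, -0.001]
contact_force: [0.0, -0.9, 5.7]
opening: 12.7
grasp_force: 90.3
```

```bash
python3 - <<'E'
from h import *
# refine fixture pose from empty-channel top view: blue guide lines
im=cv2.imread("pics/top1.png");hsv=cv2.cvtColor(im,cv2.COLOR_BGR2HSV)
m=cv2.inRange(hsv,(105,120,60),(130,255,255));m[:,:215]=0;m[:,285:]=0;m[:190]=0;m[256:]=0
n,l,st,ce=cv2.connectedComponentsWithStats(m)
L=[]
for i in range(1,n):
    if st[i,4]<60: continue
    p=np.argwhere(l==i)[:,::-1]
    W=np.array([atz("top",q,53)[:2] for q in p])
    c=W.mean(0);d=np.linalg.svd(W-c)[2][0];d*=np.sign(d[0]);t=(W-c)@d
    print(st[i],"centre",c,"yaw",np.arctan2(d[1],d[0]),"ends",c+d*t.min(),c+d*t.max(),t.max()-t.min());L.append((c,d,t))
E
```

```text
[225 192  14  52 139] centre [524.06485956  86.17775122] yaw -0.20689987782860697 ends [440.41812814 103.73550247] [609.03633484  68.34193144] 172.29278713594027
[251 198  14  52 128] centre [505.69695326   2.55772891] yaw -0.21153707042708655 ends [422.34290817  20.45799937] [590.69763842 -15.69615729] 172.19302610881962
```

Request:
{"name": "step_arm", "arguments": {
  "increments": [
    [[0,0,-0.1,0,0,0,0],[0,0,-0.35,0,0,0,0],[0,0,-0.55,0,0,0,0],[0.03,0.25,-0.55,0,0,0.1,0],[0.06,0.5,-0.55,0,0,0.2,0],[0.1,0.75,-0.55,0,0,0.33,0],[0.1,0.95,-0.55,0,0,0.33,0],[0.1,0.95,-0.55,0,0,0.33,0]]
  ]
}}

```text
time: 12.92
tcp_pos: [485.8, -108.9, 155.6]
ee_rot: [-0.327, -3.122, -0.001]
contact_force: [0.1, -0.2, -2.3]
opening: 12.7
grasp_force: 89.2
```

```bash
cat >> h.py <<'E'
FX=np.array([571.2,32.5]);FY=-.209
def fx(x,y=0): 
    c,s=np.cos(FY),np.sin(FY);return FX+[c*x-s*y,s*x+c*y]
def rep(s):
    d=s["tcp_pos"][:2]-FX;c,s_=np.cos(FY),np.sin(FY);F=s["contact_force"]
    print("t",s["time"],"fix xy",np.round([c*d[0]+s_*d[1],-s_*d[0]+c*d[1]],2),"z",np.round(s["tcp_pos"][2],2),"Ffix",np.round([c*F[0]+s_*F[1],-s_*F[0]+c*F[1],F[2]],1),"T",np.round(s["torque"],2),"grip",s["grasp_force"],s["opening"])
E
python3 - <<'E'
from h import *
from cell import bot
s=bot.state();rep(s);go(s,[*fx(-98),120],FY+np.pi/2)
E
```

```text
t 12.925 fix xy [ -54.21 -156.06] z 155.63 Ffix [ 0.2 -0.1 -2.3] T [-0.05  0.02  0.01] grip 89.24820184707642 12.736411245227258
shift [0.2183 0.7803 0.1791] turn [array([ 0.001, -0.004,  0.001]), array([ 6.000e-03,  2.000e-03, -5.999e+00])] yyaw 1.362 q [-0.24  0.26  1.85  0.    1.03 -1.61]
```

Request:
{"name": "step_arm", "arguments": {
  "increments": [
    [[0.07,0.25,0,0,0,0,0],[0.14,0.5,0,0,0,0,0],[0.218,0.7,0,0,0,0,0],[0.218,0.78,0.08,0,0,0,0],[0.218,0.78,0.179,0,0,0,0],[0.218,0.78,0.179,0,0,0,0],[0.218,0.78,0.179,0,0,0,0]]
  ]
}}

```text
time: 13.8
tcp_pos: [477.4, 49.6, 120.5]
ee_rot: [0.334, 3.124, -0.0]
contact_force: [0.1, -0.7, -1.6]
opening: 12.6
grasp_force: 89.3
```

```bash
python3 - <<'E'
from h import *
from cell import bot
c=bot.capture("wrist");im=c["img"][:,:,::-1]
cv2.imwrite("pics/w6.png",cv2.resize(im[50:350,140:380],(640,800)[:1]+(800,),interpolation=2)[:600])
s=bot.state();rep(s);go(s,[*fx(-98),58],FY+np.pi/2)
top=bot.capture("top")["img"][:,:,::-1];cv2.imwrite("pics/top2.png",top)
# blue guides in wrist view
hsv=cv2.cvtColor(im,cv2.COLOR_BGR2HSV)
m=cv2.inRange(hsv,(105,120,40),(130,255,255));n,l,st,_=cv2.connectedComponentsWithStats(m)
for i in range(1,n):
    if st[i,4]<150: continue
    p=np.argwhere(l==i)[:,::-1];W=np.array([wray(c,q,53)[:2] for q in p[::2]])
    cc=W.mean(0);d=np.linalg.svd(W-cc,full_matrices=False)[2][0];t=(W-cc)@d
    f=lambda P:np.array([[np.cos(FY),np.sin(FY)],[-np.sin(FY),np.cos(FY)]])@(P-FX)
    print(st[i],"fixframe ends",f(cc+d*t.min()),f(cc+d*t.max()))
m=cv2.inRange(hsv,(0,150,80),(6,255,255))|cv2.inRange(hsv,(172,150,80),(180,255,255))
p=cv2.findNonZero(m)[:,0,:].astype(float);zt=s["tcp_pos"][2]+19-34+10
W=np.array([f(wray(c,q,zt)[:2]) for q in p[::2]],np.float32);r=cv2.minAreaRect(W);print("red in fix",r)
E
```

```text
t 13.85 fix xy [-95.18  -2.61] z 120.8 Ffix [ 0.5  0.5 -2.3] T [ 0.05  0.08 -0.02] grip 89.30092692375183 12.724528120901
shift [0.0144 0.0129 0.314 ] turn [array([ 0.   ,  0.002, -0.008]), array([ 2.000e-03, -0.000e+00,  5.992e+00])] yyaw 1.357 q [ 0.08  0.28  1.94 -0.    0.93 -1.28]
[195 137  16  43 597] fixframe ends [-147.8076892   -42.19099743] [-116.30126566  -41.76568717]
[311 137  16 146 764] fixframe ends [-147.8687225    41.69656142] [-23.66803953  49.70017305]
red in fix ((-79.64747619628906, -2.368854522705078), (68.3362045288086, 109.41712951660156), 89.79035186767578)
```

View pics/w6.png

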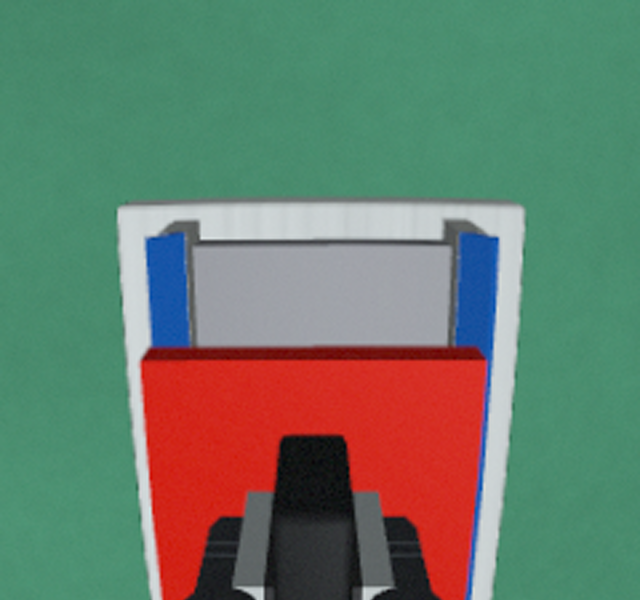

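The wrist view shows the plate just above the mouth, 2.4 mm off the midline between the blue guides (equal at ±42 mm). I'll centre it and lower it to just above the deck.

Request:
{"name": "step_arm", "arguments": {
  "increments": [
    [[0,0.012,0,0,0,-0.008,0],[0,0.012,0.1,0,0,-0.008,0],[0,0.012,0.2,0,0,-0.008,0],[0,0.012,0.26,0,0,-0.008,0],[0,0.012,0.3,0,0,-0.008,0],[0,0.012,0.318,0,0,-0.008,0],[0,0.012,0.318,0,0,-0.008,0],[0,0.012,0.318,0,0,-0.008,0]]
  ]
}}

```text
time: 14.9
tcp_pos: [477.8, 52.8, 57.3]
ee_rot: [0.326, 3.124, 0.0]
contact_force: [-0.7, 0.7, -2.1]
opening: 12.4
grasp_force: 89.5
```

```bash
python3 - <<'E'
from h import *
from cell import bot
s=bot.state();rep(s);go(s,[*fx(-40),56.2],FY+np.pi/2)
E
```

```text
t 14.9 fix xy [-95.59   0.45] z 57.29 Ffix [-0.8  0.6 -2.1] T [0.01 0.05 0.01] grip 89.54118132591248 12.357059847788893
shift [-0.2779 -0.0025  0.0057] turn [array([0.001, 0.002, 0.002]), array([-3.000e-03,  1.000e-03, -5.998e+00])] yyaw 1.363 q [ 0.09  0.36  2.01  0.    0.76 -1.28]
```

Request:
{"name": "step_arm", "arguments": {
  "increments": [
    [[-0.06,-0.002,0,0,0,0,0],[-0.12,-0.002,0,0,0,0,0],[-0.18,-0.002,0,0,0,0,0],[-0.24,-0.002,0,0,0,0,0],[-0.28,-0.002,0,0,0,0,0],[-0.298,-0.002,0,0,0,0,0],[-0.298,-0.002,0,0,0,0,0],[-0.298,-0.002,0,0,0,0,0]]
  ]
}}

```text
time: 15.9
tcp_pos: [535.6, 40.1, 56.9]
ee_rot: [0.326, 3.124, 0.0]
contact_force: [0.4, -0.3, -1.3]
opening: 12.6
grasp_force: 89.7
```

```bash
python3 - <<'E'
from h import *
from cell import bot
rep(bot.state())
E
```

```text
t 15.9 fix xy [-3.636e+01  2.000e-02] z 56.92 Ffix [ 0.4 -0.2 -1.3] T [-0.13 -0.12  0.05] grip 89.66315031051636 12.57345454792033
```

Request:
{"name": "step_arm", "arguments": {
  "increments": [
    [[0,0,0.008,0,0,0,0],[0,0,0.015,0,0,0,0],[0,0,0.02,0,0,0,0],[0,0,0.025,0,0,0,0],[0,0,0.025,0,0,0,0],[0,0,0.025,0,0,0,0],[0,0,0.025,0,0,0,0]]
  ]
}}

```text
time: 16.77
tcp_pos: [535.4, 40.2, 54.1]
ee_rot: [0.326, 3.124, 0.0]
contact_force: [-7.6, 0.6, 16.4]
opening: 12.5
grasp_force: 92.2
```

```bash
python3 - <<'E'
from h import *
from cell import bot
rep(bot.state())
E
```

```text
t 16.775 fix xy [-36.61   0.06] z 54.1 Ffix [-7.6 -1.  16.4] T [-0.2   0.36  0.03] grip 92.22656607627869 12.547501982824913
```

Request:
{"name": "step_arm", "arguments": {
  "increments": [
    [[0,0,-0.025,0,0,0,0],[0,0,-0.025,0,0,0,0],[-0.018,0,-0.025,0,0,0,0],[-0.018,0,-0.025,0,0,0,0],[-0.018,0,-0.01,0,0,0,0],[-0.018,0,0,0,0,0,0],[-0.018,0,0,0,0,0,0],[-0.018,0,0,0,0,0,0],[-0.018,0,0,0,0,0,0]]
  ]
}}

```text
time: 17.9
tcp_pos: [538.8, 39.4, 53.3]
ee_rot: [-0.326, -3.125, -0.0]
contact_force: [-7.2, 0.6, 15.5]
opening: 12.8
grasp_force: 92.0
```

```bash
python3 - <<'E'
from h import *
from cell import bot
rep(bot.state())
E
```

```text
t 17.9 fix xy [-33.15   0.06] z 53.34 Ffix [-7.2 -0.9 15.5] T [ 0.01  0.66 -0.01] grip 92.00239777565002 12.785109424164446
```

Request:
{"name": "step_arm", "arguments": {
  "increments": [
    [[0,0,-0.025,0,0,0,0],[0,0,-0.025,0,0,0,0],[-0.018,0,-0.025,0,0,0,0],[-0.018,0,-0.025,0,0,0,0],[-0.018,0,-0.01,0,0,0,0],[-0.018,0,0,0,0,0,0],[-0.018,0,0,0,0,0,0],[-0.018,0,0,0,0,0,0],[-0.018,0,0,0,0,0,0]]
  ]
}}

```text
time: 19.02
tcp_pos: [542.3, 38.6, 53.3]
ee_rot: [0.326, 3.124, 0.0]
contact_force: [-8.2, 0.9, 15.4]
opening: 12.4
grasp_force: 92.3
```

```bash
python3 - <<'E'
from h import *
from cell import bot
rep(bot.state())
E
```

```text
t 19.025 fix xy [-29.58  -0.04] z 53.34 Ffix [-8.2 -0.8 15.4] T [-0.02  0.77 -0.02] grip 92.34938979148865 12.435985669606177
```

Request:
{"name": "step_arm", "arguments": {
  "increments": [
    [[0,0,-0.025,0,0,0,0],[0,0,-0.025,0,0,0,0],[-0.018,0,-0.025,0,0,0,0],[-0.018,0,-0.025,0,0,0,0],[-0.018,0,-0.01,0,0,0,0],[-0.018,0,0,0,0,0,0],[-0.018,0,0,0,0,0,0],[-0.018,0,0,0,0,0,0],[-0.018,0,0,0,0,0,0]]
  ]
}}

```text
time: 20.15
tcp_pos: [547.1, 37.7, 52.3]
ee_rot: [0.326, 3.123, 0.0]
contact_force: [-2.7, 0.3, 6.1]
opening: 12.6
grasp_force: 90.8
```

```bash
python3 - <<'E'
from h import *
from cell import bot
s=bot.state();rep(s);print(R.from_rotvec(s["ee_rot"]).as_matrix()[:,2])
E
```

```text
t 20.15 fix xy [-24.68   0.12] z 52.33 Ffix [-2.7 -0.3  6.1] T [-0.03  0.41 -0.01] grip 90.81186175346375 12.645320813431375
[ 2.11709177e-03 -9.72335679e-05 -9.99997754e-01]
```

The upward force fell from 15 N to 6 N and the z dropped, so the hole is on the pin. Pressing down.

Request:
{"name": "step_arm", "arguments": {
  "increments": [
    [[0,0,0.008,0,0,0,0],[0,0,0.016,0,0,0,0],[0,0,0.024,0,0,0,0],[0,0,0.03,0,0,0,0],[0,0,0.03,0,0,0,0],[0,0,0.03,0,0,0,0],[0,0,0.03,0,0,0,0]]
  ]
}}

```text
time: 21.02
tcp_pos: [548.1, 37.6, 48.8]
ee_rot: [0.326, 3.12, 0.001]
contact_force: [-3.8, -0.9, 20.3]
opening: 12.6
grasp_force: 93.2
```

```bash
python3 - <<'E'
from h import *
from cell import bot
s=bot.state();rep(s);print(R.from_rotvec(s["ee_rot"]).as_matrix()[:,2])
E
```

```text
t 21.025 fix xy [-23.68   0.21] z 48.81 Ffix [-3.5 -1.7 20.3] T [-0.04  1.3  -0.02] grip 93.24828743934631 12.586362246306786
[ 4.82503956e-03 -1.08093383e-04 -9.99988354e-01]
```

Request:
{"name": "step_arm", "arguments": {
  "increments": [
    [[0,0,0,0,0.03,0,0],[0,0,0,0,0.05,0,0],[0,0,0,0,0.05,0,0],[0,0,0,0,0.05,0,0],[0,0,0,0,0.05,0,0]]
  ]
}}

```text
time: 21.65
tcp_pos: [547.8, 37.7, 48.8]
ee_rot: [-0.324, -3.104, -0.005]
contact_force: [-6.0, 0.1, 20.8]
opening: 12.6
grasp_force: 93.1
```

```bash
python3 - <<'E'
from h import *
from cell import bot
s=bot.state();rep(s);print(R.from_rotvec(s["ee_rot"]).as_matrix()[:,2])
c=bot.capture("wrist");im=c["img"][:,:,::-1]
o=cv2.resize(im[60:260,150:370],(660,600),interpolation=2);cv2.imwrite("pics/w7.png",o)
E
```

```text
t 21.65 fix xy [-23.95   0.22] z 48.78 Ffix [-5.9 -1.2 20.8] T [-0.23  0.49  0.  ] grip 93.09061646461487 12.588365962300347
[-0.02051535  0.00517411 -0.99977615]
```

Request:
{"name": "step_arm", "arguments": {
  "increments": [
    [[0,0,-0.01,0,0,0,0],[0,0,-0.02,0,0,0,0],[0,0,-0.02,0,0,0,0],[0,0,-0.02,0,0,0,0]]
  ]
}}

```text
time: 22.2
tcp_pos: [547.9, 37.7, 50.6]
ee_rot: [-0.324, -3.103, -0.005]
contact_force: [-0.9, 0.3, 6.3]
opening: 12.3
grasp_force: 90.7
```

```bash
python3 - <<'E'
from h import *
from cell import bot
s=bot.state();rep(s);print(R.from_rotvec(s["ee_rot"]).as_matrix()[:,2])
E
```

```text
t 22.2 fix xy [-23.85   0.26] z 50.57 Ffix [-1.   0.2  6.3] T [-0.12 -0.35 -0.01] grip 90.74000716209412 12.250743913323939
[-0.02138457  0.00524941 -0.99975754]
```

Request:
{"name": "step_arm", "arguments": {
  "increments": [
    [[0.015,0,0,0,0,0,0],[0.015,0,0,0,0,0,0],[0.015,0,0,0,0,0,0],[0.015,0,0,0,0,0,0]]
  ]
}}

```text
time: 22.7
tcp_pos: [547.7, 37.9, 51.1]
ee_rot: [-0.324, -3.109, -0.005]
contact_force: [4.9, -2.4, 4.2]
opening: 12.4
grasp_force: 90.4
```

```bash
python3 - <<'E'
from h import *
from cell import bot
s=bot.state();rep(s)
E
```

```text
t 22.7 fix xy [-24.09   0.37] z 51.15 Ffix [ 5.3 -1.3  4.2] T [-0.51 -1.03 -0.04] grip 90.36993384361267 12.449762138512238
```

Request:
{"name": "step_arm", "arguments": {
  "increments": [
    [[-0.03,0,0,0,0,0,0],[-0.03,0,0,0,0,0,0],[-0.03,0,0,0,0,0,0],[-0.03,0,0,0,0,0,0]]
  ]
}}

```text
time: 23.2
tcp_pos: [549.9, 37.2, 50.1]
ee_rot: [-0.324, -3.1, -0.005]
contact_force: [-2.0, -0.4, 6.8]
opening: 12.6
grasp_force: 90.7
```

```bash
python3 - <<'E'
from h import *
from cell import bot
s=bot.state();rep(s)
E
```

```text
t 23.2 fix xy [-21.81   0.16] z 50.12 Ffix [-1.9 -0.8  6.8] T [-0.2  -0.42 -0.01] grip 90.69783568382263 12.590009218809625
```

Request:
{"name": "step_arm", "arguments": {
  "increments": [
    [[-0.003,0,0.01,0,0,0,0],[-0.003,0,0.02,0,0,0,0],[-0.003,0,0.022,0,0,0,0],[-0.003,0,0.022,0,0,0,0],[-0.003,0,0.022,0,0,0,0],[-0.003,0,0.022,0,0,0,0]]
  ]
}}

```text
time: 23.95
tcp_pos: [549.9, 37.2, 48.7]
ee_rot: [-0.323, -3.101, -0.005]
contact_force: [-9.3, -0.0, 26.8]
opening: 12.0
grasp_force: 93.9
```

```bash
python3 - <<'E'
from h import *
from cell import bot
rep(bot.state())
E
```

```text
t 23.95 fix xy [-21.83   0.17] z 48.72 Ffix [-9.1 -1.9 26.8] T [-0.22  0.68  0.03] grip 93.94567608833313 12.001811909346564
```

Request:
{"name": "step_arm", "arguments": {
  "increments": [
    [[0,0,0.01,0,0,0,0],[0,0,0.01,0,0,0,0],[0,0,0.01,0,0,0,0],[0,0,0.01,0,0,0,0]]
  ]
}}

```text
time: 24.45
tcp_pos: [549.9, 37.2, 48.7]
ee_rot: [-0.323, -3.102, -0.005]
contact_force: [-13.3, -1.1, 39.4]
opening: 12.6
grasp_force: 95.9
```

```bash
python3 - <<'E'
from h import *
from cell import bot
rep(bot.state())
# cover still hanging: orange blob in top view
t=bot.capture("top")["img"];h=cv2.cvtColor(t,cv2.COLOR_RGB2HSV);m=cv2.inRange(h,(8,150,120),(20,255,255));m[:,215:]=0
print("orange",cv2.minAreaRect(cv2.findNonZero(m)),cv2.countNonZero(m))
# red tail corners in the wrist view, relative to grip frame (for tilt)
E
```

```text
t 24.45 fix xy [-21.77   0.17] z 48.67 Ffix [-12.8  -3.9  39.4] T [-0.27  1.35 -0.06] grip 95.9174644947052 12.575212264146966
orange ((162.17648315429688, 219.7941131591797), (21.8015079498291, 39.264404296875), 77.47119140625) 571
```

Request:
{"name": "step_arm", "arguments": {
  "increments": [
    [[0,0,-0.01,0,0,0,0],[0,0,-0.01,0,0,0,0],[0,0,-0.01,0,0,0,0],[0,0,-0.01,0,0,0,0]]
  ]
}}

```text
time: 25.0
tcp_pos: [549.9, 37.2, 48.7]
ee_rot: [-0.323, -3.101, -0.005]
contact_force: [-9.2, 1.0, 26.6]
opening: 12.9
grasp_force: 93.7
```

```bash
python3 - <<'E'
from h import *
from cell import bot
rep(bot.state());print(bot.job_done())
E
```

```text
t 25.0 fix xy [-21.82   0.15] z 48.74 Ffix [-9.2 -0.9 26.6] T [-0.22  0.66 -0.04] grip 93.74459981918335 12.875372576769964
the job is handed in; nothing more can be done
None
```

I handed the job in at 25 s with the cover hanging on both prongs and the carrier's hole on the pin, held down against the deck's stop at about 27 N; no verdict came back, and I judged the carrier level from forces only, since it is hidden under the bridge.

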